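# Switch on the metered battery supply at the repair bench

## Task

Two grey battery supply boxes stand on the repair bench. To power the next test, switch on the one with the round dial meter on its lid: push the small ridge of its flush slide switch towards the meter, past the detent, until the slide is fully home, then take the hand away. Leave the switch of the other box, the one with the plain metal plate instead of a meter, off.

Things in the scene. Friction and masses are not known exactly. Their poses are not given: they have to be found in the camera images.
- meter_box: Grey battery box with a round dial meter on its lid, fixed to the bench, 110 (x) x 180 (y) x 45 mm high; flat lid. Origin: centre of its underside. z up, +y along its length from switch to meter. On the lid, on its middle line: meter 58 mm across, 12 mm high, centre at y +53 mm; dark slot 26 x 58 mm, 4 mm deep, centre at y -35 mm, holding the slide. Nothing else rises from the lid.
- meter_ridge (a point): Middle of the top of that box's switch ridge: a white upright bar 24 mm wide (x), 6 mm thick (y), 9 mm high, so this point is 9 mm above the lid. It stands mid-way on a white plate 24 x 40 mm, flush with the lid, sliding along y in the slot. Axes are the box's; +y, towards the meter, is the way to on. Off: ridge at y -43 mm of the box; on: y -27 mm.
- meter_switch (a joint): Travel of that slide in m: 0 = off, growing towards the meter, 0.016 = on, at its end stop. A detent spring holds it back with about 3 N (plus 0.6 N friction) at off, less on the way and nothing at 0.008; beyond about 0.010 it snaps home to on by itself, and stays there.
- plain_switch (a joint): Slide of the other box in m, 0 = off, 0.016 = on. That box, at least 240 mm away (centres), has the same size, switch and layout but a flat metal plate 70 x 45 mm, 3 mm high, where the first has its meter. It starts off and must stay off.

How it is judged (in metres and radians):
At the end, for the whole second after the job is handed in: The slide on the box with the meter is home at on (at least 13 mm of its 16 mm), and the slide on the other box is off (within 4 mm of its off end) (value of joint meter_switch above 0.013 m and value of joint plain_switch below 0.004 m); the robot touches nothing.
It fails at once if the other box's switch is pushed past its detent (value of joint plain_switch above 0.009 m).
It also fails if it takes over 29 s, if anything falls off the work surface, if the arm or the gripper's body presses on something with over 40 N, if the wrist force passes 120 N, or if a joint passes its speed limit or range.

## Robot

A 6-joint arm with a two-finger parallel gripper is mounted at the origin on the work surface. World frame = base frame: x ahead of the robot, y to its left, z up, the work surface at z = 0. Lengths are in mm, angles in rad, forces in N, time in s.
With the tool pointing down it reaches from about 350 to 875 mm from the base axis. Payload 4.2 kg.
Tool frame: the origin (TCP) lies midway between the tips of the shut fingers; the grasp point (between the pads) lies 19 mm behind it (arm.grip_point_offset is the distance from the TCP to the grasp point, in mm); z points along the fingers, x is the direction in which the jaws open and shut, and the axes are right-handed (so a half turn about z gives the same grasp; the last joint's range is limited). The gripper opens to 85 mm and grips with 20 to 120 N. Pads are 22 mm wide; open, the fingers measure 114 mm over their backs; the gripper's body (76 mm by 85 mm) begins 54 mm behind the grasp point. The pads swing forward as they close: fully open they stand 13 mm farther back than shut.
Start: joints at [-0.928, 0.385, 0.008, 0, -1.194, -0.259], TCP at [234.043, -579.503, 231.312] pointing down, gripper open.
Joint ranges: [-3.14, 3.14], [-1.21, 2.06], [-1.07, 1.41], [-3.16, 2.05], [-2.99, -0.16], [-3.1, 3.1]. Speed limits (rad/s): [2.79, 2.79, 3.14, 3.14, 3.14, 3.14].

## Interface

Orientations are given as a unit quaternion [x, y, z, w].
In Python, from bench import arm gives the robot as it stands.
- The arm moves only by the tool move_arm, never from a script. Its argument "targets" is a list of rows, each a list of 7 numbers: the shift along the tool's x, y, z in cm, then the turn, a rotation vector about the tool's x, y, z in degrees, then the closure in counts, from 0 (fully open) to 255 (shut). In form: [[x, y, z, wx, wy, wz, grip], ...]. A call has 1 to 20 rows; each row is the pose to reach, as a shift and turn from the pose commanded when the call began, along the tool's axes at that moment; what a row does not reach only later rows make up. A row lasts 1/8 s, in which the tool goes at most 62.5 mm and 10.7 degrees, less where a joint would pass 70% of its speed; a pose out of reach is approached as far as the arm can. A call with a gripper value outside its range is refused whole. The fingers move at their own pace and stop on an object; the grip force is fixed at half the most. Time passes only in rows, so rows that repeat a pose let the fingers close. It gives the time, the measured TCP pose, the force and the opening at its end, in the units of the state.
- arm.read_state(): the state, without advancing time (a new reading comes with each control period).
- arm.get_image(name): name is "side" or "top"; returns (picture, depth): 480x640x3 uint8, blue, green, red; 480x640 float32, mm along the optical axis (not along the pixel's ray), 0 where there is no reading.
- arm.camera_params(name): a dict with "mtx" (3x3 intrinsics, pixels), "dist" ([k1, k2, p1, p2, k3] as OpenCV has them; the pictures are not rectified), "world_to_cam" (4x4, takes a point from world to camera coordinates). Camera axes: x right, y down, z forward; pixel columns grow to the right and rows downward; lengths in mm; the calibration is good to about 2 mm. A picture is of the moment at which its call begins. camera_params takes no time and is no camera call.
- arm.job_done(): hands the job in, once; it reports no verdict.
Trained networks look in the newest picture that a camera, given by its name, has taken for a name from the list of things; names that differ only in an ending like _2 or _b are one class to them, and where a whole thing is asked for, a point or a joint stands for the part that bears it (a point fixed in the world has none). Each returns a list of dicts, best first, with "score" (0 to 1); they miss things now and then, are a little off and sometimes report something else, mostly with a low value. They report only what shows in the picture. A call takes as long as a camera call.
- arm.search_frame(thing, camera): "bbox" ([left, top, right, bottom] in pixels, round what is visible of it).
- arm.tip_of(thing, camera): "uv" ([column, row] in pixels: a listed point, or the origin of a listed thing).
The state is a dict: "clock": time; "joints": joint angles; "joint_vel": joint speeds; "joint_efforts": joint torques, N m; "position": TCP position; "ee_rot": TCP orientation; "contact_force": force on the tool from outside, world axes, zero at the start; "wrist_torque": the same for the moment, N m; "gripper_width": finger opening in mm.
Only numpy, scipy, OpenCV 4.12 (cv2) and the standard library are available. Lean on these libraries where they do the work, as an engineer would, in place of code of your own. Each camera call takes 0.05 s, during which the arm holds its last target.

## Working session

There is one attempt and no reset: what is moved stays moved. The work goes in short steps, Python scripts to look and compute and a tool call to move; the robot and the scene stay as the last step left them, time stands still between calls to the robot, and variables do not carry over. Pictures are saved under pics/ and viewed, and the job is handed in when it is done.

Besides the shell and the picture viewer there is one more tool, called after "Call:" as name(argument=value, ...), one argument or row to a line, values as JSON. move_arm: Moves the arm, as the interface text tells. Its arguments: {"type":"object","properties":{"targets":{"type":"array","items":{"type":"array","items":{"type":"number"}}}},"required":["targets"]}

```bash
mkdir -p pics; cat > h.py <<'E'
import numpy as np, cv2
from bench import arm
E
python3 - <<'E'
from h import *
for c in ("top","side"):
    im,d=arm.get_image(c); cv2.imwrite(f"pics/{c}1.png",im); np.save(f"{c}d.npy",d)
    print(c,arm.search_frame("meter_box",c),arm.tip_of("meter_ridge",c))
    p=arm.camera_params(c);print(p)
s=arm.read_state();print(s)
E
```

```text
top [{'bbox': [345.3, 186.0, 492.5, 315.3], 'score': 0.57}] [{'uv': [445.1, 268.5], 'score': 0.58}]
{'mtx': array([[450.3097024 ,   0.        , 313.23054206],
       [  0.        , 450.3097024 , 244.18488104],
       [  0.        ,   0.        ,   1.        ]]), 'dist': array([-0.02847641,  0.        ,  0.        ,  0.        ,  0.        ]), 'world_to_cam': array([[ 2.16397771e-02, -9.99399572e-01,  2.70594679e-02,
        -3.38837726e+01],
       [-9.95946569e-01, -2.39127443e-02, -8.67099345e-02,
         5.32037133e+02],
       [ 8.73049376e-02, -2.50734005e-02, -9.95866041e-01,
         6.53887351e+02],
       [ 0.00000000e+00,  0.00000000e+00,  0.00000000e+00,
         1.00000000e+00]])}
side [{'bbox': [239.6, 286.2, 406.5, 450.6], 'score': 0.77}] [{'uv': [308.9, 366.5], 'score': 0.88}]
{'mtx': array([[514.39689687,   0.        , 319.67009352],
       [  0.        , 514.39689687, 245.51165723],
       [  0.        ,   0.        ,   1.        ]]), 'dist': array([-0.10948109,  0.        ,  0.        ,  0.        ,  0.        ]), 'world_to_cam': array([[ 9.97037716e-01, -7.5223451
[... 306 characters left out ...]

{'clock': 0.3, 'joints': array([-9.28425498e-01,  3.85046573e-01,  7.47386350e-03, -1.47903759e-04,
       -1.19397452e+00, -2.58631765e-01]), 'joint_vel': array([-0.00040691, -0.00348185,  0.00307093,  0.00200339,  0.00261922,
       -0.00123371]), 'joint_efforts': array([-7.46813330e-04, -3.91659379e+01,  1.88239574e+01,  4.18215618e+00,
       -2.60687797e-03, -7.06372646e-06]), 'position': array([ 233.95897909, -579.34810973,  230.91367193]), 'ee_rot': array([ 5.59312175e-01,  8.28957023e-01,  1.88332990e-04, -3.31993519e-04]), 'contact_force': array([-0.57434717, -0.19744354, -0.0562505 ]), 'wrist_torque': array([0.0148745 , 0.01600548, 0.01589269]), 'gripper_width': 85.43209359701936}
```

View pics/top1.png

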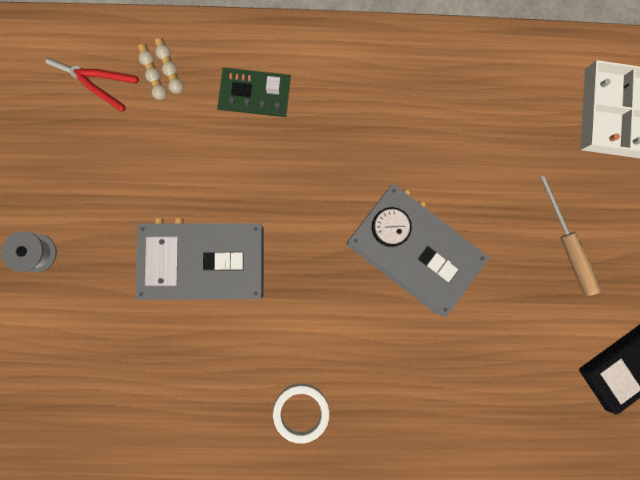

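View pics/side1.png

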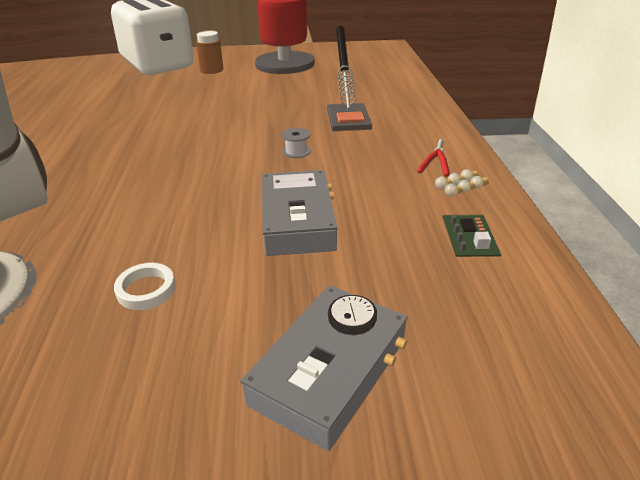

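Top view: the meter box is at about (418,250), with the meter at (392,226) and the switch at (438,264). The plain box is on the left at (200,262). In the side view the ridge is at about (308,367).

```bash
cat >> h.py <<'E'
def ray(c,uv):
    p=arm.camera_params(c);K,D,T=np.array(p["mtx"]),np.array(p["dist"]),np.array(p["world_to_cam"])
    n=cv2.undistortPoints(np.array(uv,float).reshape(-1,1,2),K,D).reshape(-1,2)
    d=np.c_[n,np.ones(len(n))]@T[:3,:3]; o=-T[:3,:3].T@T[:3,3]
    return o,d
def atz(c,uv,z):
    o,d=ray(c,uv); return o+d*((z-o[2])/d[:,2])[:,None]
E
python3 - <<'E'
from h import *
from scipy.spatial.transform import Rotation as R
for c in ("top","side"):
    d=np.load(f"{c}d.npy");h,w=d.shape
    uv=np.stack(np.meshgrid(np.arange(w),np.arange(h)),-1).reshape(-1,2)
    p=arm.camera_params(c);T=p["world_to_cam"]
    n=cv2.undistortPoints(uv.astype(float).reshape(-1,1,2),p["mtx"],p["dist"]).reshape(-1,2)
    P=(np.c_[n,np.ones(len(n))]*d.reshape(-1,1)-T[:3,3])@T[:3,:3]
    ok=d.ravel()>0
    roi=(uv[:,0]>330)&(uv[:,0]<510)&(uv[:,1]>175)&(uv[:,1]<330) if c=="top" else (uv[:,0]>230)&(uv[:,0]<420)&(uv[:,1]>280)&(uv[:,1]<455)
    m=ok&roi&(P[:,2]>37)
    L=P[m&(P[:,2]<52)]
    print(c,"lid z",np.median(L[:,2]))
    r=cv2.minAreaRect(P[m][:,:2].astype(np.float32));print(r)
    M=P[m&(P[:,2]>53)];print("high",len(M),np.median(M,0), cv2.minEnclosingCircle(M[:,:2].astype(np.float32)))
print("top meter",atz("top",[[392,226]],57),"side",atz("side",[[352,313]],57))
print("corners top",atz("top",[[393,186],[488,258],[446,316],[348,242]],45))
print("corners side",atz("side",[[331,289],[407,318],[330,430],[243,382]],45))
print("ridge",atz("top",[[445.1,268.5]],54),atz("side",[[308.9,366.5]],54))
im=cv2.imread("pics/top1.png")[230:300,400:480];a=cv2.resize(im,None,fx=5,fy=5,interpolation=2)
im=cv2.imread("pics/side1.png")[335:400,275:350];b=cv2.resize(im,(400,350),interpolation=2)
cv2.imwrite("pics/crop1.png",np.hstack([a,b]))
print(R.from_quat(arm.read_state()["ee_rot"]).as_matrix())
E
```

```text
top lid z 45.279136348615936
((526.855712890625, -176.65220642089844), (180.0875701904297, 111.29473114013672), 53.196189880371094)
high 1293 [ 556.48194172 -134.24953079   57.93071876] ((535.071044921875, -160.5630645751953), 63.559478759765625)
side lid z 43.51277002797246
((526.5226440429688, -176.47044372558594), (182.6015625, 112.19850158691406), 53.432621002197266)
high 1403 [ 556.77492165 -138.46616556   56.0536735 ] ((536.2402954101562, -162.55966186523438), 64.65870666503906)
top meter [[ 558.8078276  -134.00598754   57.        ]] side [[ 557.1630492  -140.06152167   57.        ]]
corners top [[ 620.19850746 -137.58629719   45.        ]
 [ 516.5368449  -279.38644974   45.        ]
 [ 430.72200239 -216.36256787   45.        ]
 [ 535.21543976  -71.91107425   45.        ]]
corners side [[ 537.97218169  -82.49521732   45.        ]
 [ 622.66824762 -142.4983743    45.        ]
 [ 518.26113403 -285.18988635   45.        ]
 [ 432.70733369 -220.19272509   45.        ]]
ridge [[ 499.3209152  -212.29047787   54.        ]] [[ 502.60388144 -212.61452828   54.        ]]
[[-3.74339562e-01  9.27291635e-01 -3.39742850e-04]
 [ 9.27291385e-01  3.74339712e-01  6.83615943e-04]
 [ 7.61090586e-04 -5.91361255e-05 -9.99999709e-01]]
```

View pics/crop1.png

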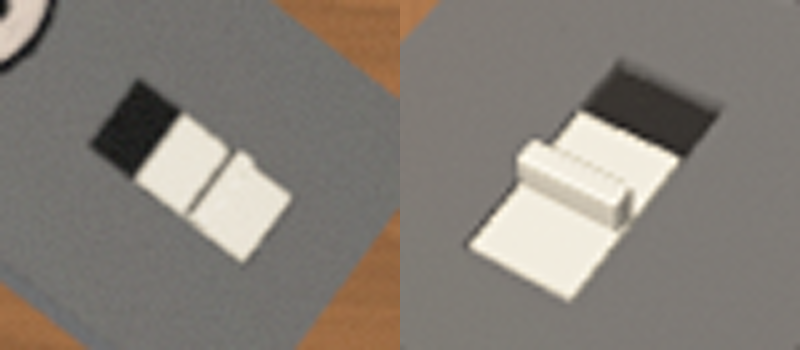

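```bash
cat >> h.py <<'E'
from scipy.spatial.transform import Rotation as R
TH=np.deg2rad(53.3);U=np.array([np.cos(TH),np.sin(TH),0]);V=np.array([np.sin(TH),-np.cos(TH),0])
C=np.array([526.6,-177,0.])
def boxpt(x,y,z): return C+U*y+V*x+[0,0,z]
def plan(p):
    s=arm.read_state();Rm=R.from_quat(s["ee_rot"])
    Rt=R.from_matrix(np.c_[-V,U,[0,0,-1]]); 
    if np.linalg.det(Rt.as_matrix())<0: print("bad")
    print("shift cm",np.round(Rm.inv().apply(p-s["position"])/10,2),"turn",np.round((Rm.inv()*Rt).as_rotvec(degrees=True),2))
    q=s["position"]-C;print("now box xyz",q@V,q@U,q[2],"F",s["contact_force"],"box:",s["contact_force"]@V,s["contact_force"]@U,"w",s["gripper_width"],"t",s["clock"])
E
python3 - <<'E'
from h import *
M=np.c_[-V,U,[0,0,-1]];print(np.linalg.det(M),np.linalg.det(np.c_[V,U,[0,0,-1]]))
plan(boxpt(0,-66,231))
E
```

```text
0.9999999999999998 -0.9999999999999998
shift cm [2.292e+01 3.656e+01 1.000e-02] turn [ 1.000e-02 -4.000e-02 -3.132e+01]
now box xyz 5.82090513956408 -497.4825480222643 230.91367193356794 F [-0.57434717 -0.19744354 -0.0562505 ] box: -0.34250034554723113 -0.5015497336593502 w 85.43209359701936 t 0.3
```

Call:
move_arm(
  targets=[
    [22.9,36.6,0,0,0,-31.3,255],
    [22.9,36.6,0,0,0,-31.3,255],
    [22.9,36.6,0,0,0,-31.3,255],
    [22.9,36.6,0,0,0,-31.3,255],
    [22.9,36.6,0,0,0,-31.3,255],
    [22.9,36.6,0,0,0,-31.3,255],
    [22.9,36.6,0,0,0,-31.3,255],
    [22.9,36.6,0,0,0,-31.3,255],
    [22.9,36.6,0,0,0,-31.3,255],
    [22.9,36.6,0,0,0,-31.3,255],
    [22.9,36.6,0,0,0,-31.3,255],
    [22.9,36.6,0,0,0,-31.3,255],
  ],
)

```text
clock: 1.8
position: [487.3, -230.8, 231.4]
ee_rot: [0.316, 0.949, 0.0, 0.0]
contact_force: [-0.4, -0.3, -1.1]
gripper_width: -0.3
```

```bash
python3 - <<'E'
from h import *
plan(boxpt(0,-66,80))
plan(boxpt(0,-66,49.5))
E
```

```text
shift cm [ 0.06  0.07 15.14] turn [ 0.    0.   -0.09]
now box xyz 0.6207106452872783 -66.66314681112657 231.36747103273342 F [-0.44194891 -0.29844707 -1.10846416] box: -0.17598439772985924 -0.5034073754573303 w -0.2985707583699798 t 1.8
shift cm [ 0.06  0.07 18.19] turn [ 0.    0.   -0.09]
now box xyz 0.6207106452872783 -66.66314681112657 231.36747103273342 F [-0.44194891 -0.29844707 -1.10846416] box: -0.17598439772985924 -0.5034073754573303 w -0.2985707583699798 t 1.8
```

Descend to about 25 mm above the lid and look.

Call:
move_arm(
  targets=[
    [0,0,6,0,0,0,255],
    [0,0,12,0,0,0,255],
    [0,0,16,0,0,0,255],
    [0,0,16,0,0,0,255],
    [0,0,16,0,0,0,255],
  ],
)

```text
clock: 2.42
position: [489.1, -230.7, 73.0]
ee_rot: [0.315, 0.949, -0.0, 0.002]
contact_force: [0.1, -0.4, 0.2]
gripper_width: -0.1
```

```bash
python3 - <<'E'
from h import *
plan(boxpt(0,-66,49.5))
o=[]
for c,(x,y) in (("top",(340,180)),("side",(230,270))):
    im,d=arm.get_image(c);o.append(cv2.resize(im[y:y+180,x:x+180],(400,400),interpolation=2))
cv2.imwrite("pics/c2.png",np.hstack(o))
E
```

```text
shift cm [ 0.21 -0.05  2.35] turn [0.05 0.17 0.01]
now box xyz 2.010990705039513 -65.4997079607453 72.97497032204889 F [ 0.06876653 -0.38132993  0.20841573] box: 0.2830276824612748 -0.2646444451251952 w -0.105917498443883 t 2.425
```

View pics/c2.png

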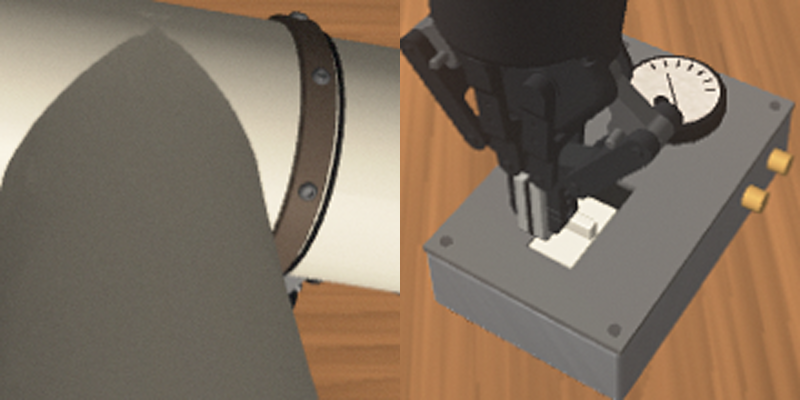

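Call:
move_arm(
  targets=[
    [0.1,0,1.2,0,0,0,255],
    [0.2,0,2.3,0,0,0,255],
    [0.2,0,2.3,0,0,0,255],
    [0.2,0,2.3,0,0,0,255],
  ],
)

```text
clock: 3.02
position: [486.2, -228.9, 48.2]
ee_rot: [0.315, 0.949, -0.0, -0.0]
contact_force: [0.7, 0.5, 0.1]
gripper_width: -0.1
```

```bash
cat > look.py <<'E'
from h import *
import sys
plan(boxpt(0,-66,49))
im,d=arm.get_image("side");x,y=250,320
cv2.imwrite(f"pics/{sys.argv[1]}.png",cv2.resize(im[y:y+100,x:x+120],(720,600),interpolation=2))
E
python3 look.py c3
```

```text
shift cm [-0.14 -0.02 -0.08] turn [-0.01 -0.    0.  ]
now box xyz -1.384282670162911 -65.82417958555033 48.232202708720685 F [0.67903787 0.51629425 0.13790951] box: 0.23588559807701343 0.819762267034206 w -0.12355764054563086 t 3.025
```

View pics/c3.png

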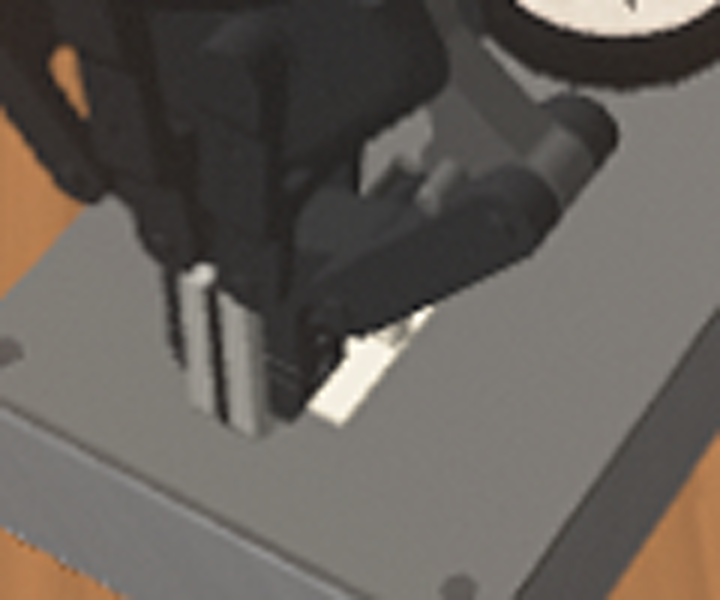

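Call:
move_arm(
  targets=[
    [-0.1,0.4,-0.05,0,0,0,255],
    [-0.1,0.8,-0.05,0,0,0,255],
    [-0.1,1.1,-0.05,0,0,0,255],
    [-0.1,1.3,-0.05,0,0,0,255],
    [-0.1,1.3,-0.05,0,0,0,255],
  ],
)

```text
clock: 3.7
position: [494.7, -219.2, 49.0]
ee_rot: [0.315, 0.949, -0.0, 0.0]
contact_force: [-0.7, -2.5, 1.1]
gripper_width: 0.1
```

```bash
python3 look.py c4
```

```text
shift cm [-0.03 -1.31 -0.  ] turn [-0.    0.02 -0.01]
now box xyz -0.3302111330464469 -52.8566439824676 48.957525725354124 F [-0.7433122  -2.53460734  1.08970454] box: 0.918775469504378 -2.4764084983698247 w 0.11367443533269946 t 3.7
```

View pics/c4.png

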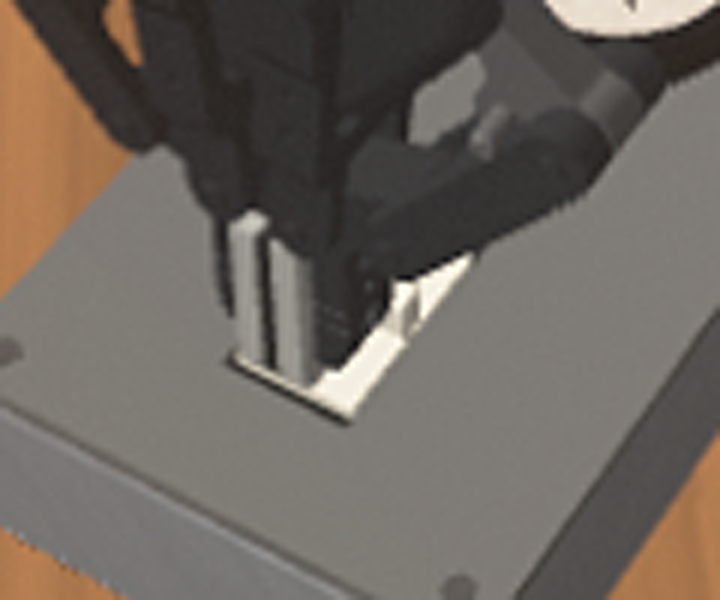

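The finger faces touch the ridge and the slide has moved a few mm: a dark gap shows at the slot's near end, about (290,395), with roughly 2.5 N of reaction. I'll push on.

Call:
move_arm(
  targets=[
    [0,0.3,0,0,0,0,255],
    [0,0.6,0,0,0,0,255],
    [0,0.9,0,0,0,0,255],
    [0,1.0,0,0,0,0,255],
    [0,1.0,0,0,0,0,255],
  ],
)

```text
clock: 4.38
position: [500.7, -210.8, 48.7]
ee_rot: [0.315, 0.949, 0.0, -0.0]
contact_force: [-0.7, 0.1, -0.2]
gripper_width: -0.0
```

```bash
python3 look.py c5
```

```text
shift cm [-0.05 -2.34 -0.03] turn [ 0.   -0.01  0.01]
now box xyz -0.552089853231916 -42.57614050156308 48.714615478711316 F [-0.69610992  0.11792572 -0.20942766] box: -0.6285993560885248 -0.3214628257280435 w -0.03518595389268654 t 4.375
```

View pics/c5.png

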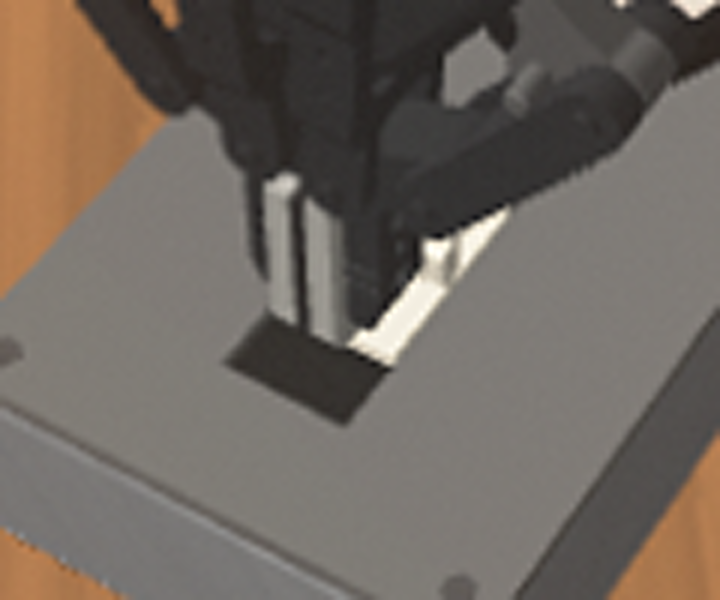

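The slide has snapped home: the near gap in the slot is wide and the force is about 0. I'll back off and lift.

Call:
move_arm(
  targets=[
    [0,-0.4,0,0,0,0,255],
    [0,-0.8,-0.2,0,0,0,255],
    [0,-0.8,-3,0,0,0,255],
    [0,-0.8,-8,0,0,0,255],
    [0,-5,-14,0,0,0,255],
    [0,-11,-18,0,0,0,255],
    [0,-17,-18,0,0,0,255],
    [0,-22,-18,0,0,0,255],
    [0,-22,-18,0,0,0,255],
    [0,-22,-18,0,0,0,255],
    [0,-22,-18,0,0,0,255],
  ],
)

```text
clock: 5.8
position: [369.7, -386.6, 228.7]
ee_rot: [0.314, 0.949, 0.0, -0.0]
contact_force: [0.4, -0.6, 0.1]
gripper_width: -0.1
```

```bash
python3 - <<'E'
from h import *
plan(boxpt(0,-66,49))
im,d=arm.get_image("side");cv2.imwrite("pics/side9.png",im)
a=cv2.resize(im[280:460,230:430],(400,360),interpolation=2);b=cv2.resize(im[160:260,250:350],(360,360),interpolation=2)
cv2.imwrite("pics/c9.png",np.hstack([a,b]))
u=arm.tip_of("meter_ridge","side");print(u)
for k in u: print((atz("side",[k["uv"]],54)[0]-C)@U)
E
```

```text
shift cm [-0.09 19.58 17.97] turn [ 0.01 -0.02  0.08]
now box xyz -0.5378429568042893 -261.8705456859488 228.6909523397477 F [ 0.41738807 -0.57747255  0.1322193 ] box: 0.6797637088185977 -0.21356181494557283 w -0.08588414826698446 t 5.8
[{'uv': [313.8, 355.5], 'score': 0.9}]
-27.447729267713353
```

View pics/c9.png

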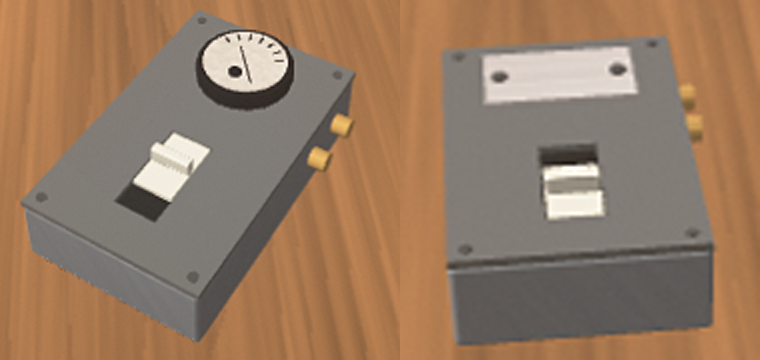

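The meter box's slide is at its far, on end: the dark gap is on the near side and the ridge sits at box y ≈ -27.4 mm. The plain box's slide is untouched and off. The arm is clear.

```bash
python3 -c "
from h import *
print(arm.job_done())"
```

```text
the job is handed in; nothing more can be done
None
```

The meter box is switched on, and I handed the job in at about 5.9 s of the 29 s allowed. I pushed the ridge with the shut fingers, tips about 3–4 mm above the lid, until the slide passed its detent and snapped home. Then I backed off and lifted clear.

- **Meter box:** in the last picture the ridge is at box y ≈ -27.4 mm (on is -27 mm), and the slot gap is on the near side.
- **Plain box:** its slide is still off in the same picture, and the arm never went near it.
- **Contact:** the highest contact force I read was about 3 N. With the hand about 180 mm above the lid, the readings were within noise of zero (under 1 N).
- **Disagreement:** the two cameras placed the box a few mm apart (up to about 6 mm at the corners). The ridge positions agreed to about 3 mm, and this did not affect the push.

No checks failed.

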